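# Weigh and log the padlocks on the bench scale

### The arm

A 6-joint arm with a two-finger parallel gripper is mounted at the origin on the work surface. World frame = base frame: x ahead of the robot, y to its left, z up, the work surface at z = 0. Lengths are in m, angles in rad, forces in N, time in s.
With the tool pointing down it reaches from about 0.35 to 0.775 m from the base axis. Payload 5.5 kg.
Tool frame: the origin (TCP) lies midway between the tips of the shut fingers; the grasp point (between the pads) lies 19 mm behind it; z points along the fingers, y is the line along which they close (so a half turn about z gives the same grasp; the last joint's range is limited). The gripper opens to 85 mm and grips with 20 to 120 N. Pads are 22 mm wide; open, the fingers measure 114 mm over their backs; the gripper's body (76 mm by 85 mm) begins 54 mm behind the grasp point. The pads swing forward as they close: fully open they stand 13 mm farther back than shut.
Start: joints at [-1.347, 0.313, 0.046, 1.304, 0, 1.431], TCP at [0.205, -0.537, 0.231] pointing down, gripper open.
Joint ranges: [-2.76, 2.76], [-0.86, 1.69], [-1.03, 1.26], [-2.2, 2.34], [-1.47, 1.5], [-3.14, 3.14]. Speed limits (rad/s): [2.57, 2.57, 3.14, 3.14, 3.14, 3.14].

### API

Orientations are given as a unit quaternion [w, x, y, z].
In Python, from workcell import get_state, read_camera, camera_info, hand_in, recognise gives the robot as it stands.
- The arm moves only by the tool arm_command, never from a script. Its argument "moves" is one flat list of numbers, 7 for each row, row after row: the opening, from -1 (shut) to 1 (fully open), then the shift along the tool's x, y, z in mm, then the turn, a rotation vector about the tool's x, y, z in rad. A call has 1 to 8 rows; each row shifts and turns the commanded pose from where the row before left it, along the tool's axes as they then stand; what a row does not reach is not made up. A row lasts 1/8 s, in which the tool goes at most 62.5 mm and 10.7 degrees, less where a joint would pass 70% of its speed; a pose out of reach is approached as far as the arm can. A call with a gripper value outside its range is refused whole. The fingers move at their own pace and stop on an object; "newtons" is the grip in N (left out, the last holds). Time passes only in rows, so rows that do not move let the fingers close. It gives the time, the measured TCP pose, the force, the opening and the grip force at its end, in the units of the state.
- get_state(): the state, without advancing time (a new reading comes with each control period).
- read_camera(name): name is "side" or "top" or "wrist"; returns (picture, depth): 400x640x3 uint8, blue, green, red; 400x640 float32, m along the optical axis (not along the pixel's ray), 0 where there is no reading.
- camera_info(name): a dict with "fovy" (degrees; the focal length in pixels is half the picture's height over the tangent of half this angle, whatever the lens; pixels are square), "cx", "cy" (the principal point, pixels), "k1" (the pictures are not rectified: a ray, as slopes to the right and down, at radius r is drawn at 1 + k1 r^2 times it, then the intrinsics apply), "eye" and "orientation" of the camera in the world; the wrist camera has in their place "tool_from_camera" (4x4, takes a point from camera to tool coordinates, whose origin is the TCP and whose axes are the flange's). Camera axes: x right, y down, z forward; pixel columns grow to the right and rows downward; lengths in m; the calibration is good to about 2 mm. A picture is of the moment at which its call begins: read the wrist's pose just before it. camera_info takes no time and is no camera call.
- hand_in(): hands the job in; it is judged then, once.
Trained networks look in the newest picture that a camera, given by its name, has taken for a name from the list of things; names that differ only in an ending like _2 or _b are one class to them, and where a whole thing is asked for, a point or a joint stands for the part that bears it (a point fixed in the world has none). Each returns a list of dicts, best first, with "confidence" (0 to 1); they miss things now and then, are a little off and sometimes report something else, mostly with a low value. They report only what shows in the picture. A call takes as long as a camera call. They do not tell look-alikes from the thing itself.
- recognise(camera, label): "point" ([column, row] in pixels, amid what is visible of it).
The state is a dict: "clock": time; "joint_pos": joint angles; "qvel": joint speeds; "tau": joint torques, N m; "tcp_pos": TCP position; "orientation": TCP orientation; "wrist_force": force on the tool from outside, world axes, zero at the start; "ft_torque": the same for the moment, N m; "finger_gap": finger opening in m; "grip_force": force on a finger pad.
Only numpy, scipy, OpenCV 4.12 (cv2) and the standard library are available. Lean on these libraries where they do the work, as an engineer would, in place of code of your own. Each camera call takes 0.05 s, during which the arm holds its last target. There are 200 camera calls.

### The job

Weigh the padlocks: turn the scale's dial to the three-dot mark and, with the pan empty, press the round key; then lay all the padlocks on the pan and let go of them. While they all lie there press the square key, then the long bar key, then the square key again, one key at a time, each fully down and let up again. Last, move all the padlocks into the open tray and turn the dial back to the one-dot mark; never push the cross-shaped key, and leave the spanner, awl and brass key where they lie.

Things in the scene. Friction and masses are not known exactly. Their poses are not given: they have to be found in the camera images.
- scale: white bench scale, fixed, 292 mm (x, from -155 to 137) x 270 mm (y); origin on its underside, at mid width; x points away from the robot's side, y to the left. The control panel (50 mm above the counter) is its front part, x = -155 to -48 mm: on it, from left to right, the dial, then the square, cross-shaped, round and long bar keys, all of the same grey. Behind is the steel pan
- pan (a point): centre of the weighing pan's top face (64 mm above the counter), axes as the scale's; the pan is 175 mm (x) x 260 mm (y) with a rim 6 mm high
- dial (a joint): angle of the dial, rad: 0 with its pointer at the one-dot mark (pointing left, +y of the scale), growing clockwise seen from above; the marks of one, two, three and four dots are at 0, 0.6, 1.2 and 1.8; it stays where it is left. Start: near the one-dot mark
- dial_grip (a point): grip point on the dial's axis, 37 mm above the panel and 7 mm under the top of the grip bar; the black grip bar is 42 mm long, 14 mm thick and 32 mm high on a 44 mm disc, a white line on it is the pointer; the point turns with the dial: the bar lies along its x axis and the pointer is at its -x end
- square_top (a point): centre of the top of the square key, 24 x 24 mm, 8 mm above the panel when up
- cross_top (a point): centre of the top of the cross-shaped key, arms 28 mm over all, 8 mm above the panel
- round_top (a point): centre of the top of the round key, 25 mm diameter, 8 mm above the panel when up
- bar_top (a point): centre of the top of the long bar key, 36 mm (x) x 11 mm (y), 8 mm above the panel when up
- square_key (a joint): square spring key on the scale's panel; 6 mm travel, about 4 N fully down; 0 up, 0.006 fully down. It stands at x = -118 mm, y = 12 mm in the scale's frame
- cross_key (a joint): cross-shaped spring key on the scale's panel; 6 mm travel, about 4 N fully down; 0 up, 0.006 fully down. It stands at x = -118 mm, y = -26 mm in the scale's frame
- round_key (a joint): round spring key on the scale's panel; 6 mm travel, about 4 N fully down; 0 up, 0.006 fully down. It stands at x = -118 mm, y = -64 mm in the scale's frame
- bar_key (a joint): long bar spring key on the scale's panel; 6 mm travel, about 4 N fully down; 0 up, 0.006 fully down. It stands at x = -118 mm, y = -102 mm in the scale's frame
- mat: thin black rubber mat, fixed, 280 x 140 x 3 mm, origin under its centre; the padlocks start on it
- tray: open aluminium tray, fixed, 260 mm (x) x 160 mm (y) x 26 mm high, walls 4 mm; origin under its centre; mat and tray stand on either side of the scale, either way round
- tray_in (a point): centre of the tray's inner floor (4 mm above the counter), axes as the tray's
- lock1: steel padlock, all alike (2 or 3 are present; an absent one reads None): body 40 mm wide (y) x 34 mm (x) x 20 mm thick (z), with a shackle that sticks out to +x as far as 41 mm from the origin, 31 mm wide. Origin: centre of the body's underside; the pose's z axis is through the thickness. Starts lying flat on the rubber mat
- lock2: steel padlock, all alike (2 or 3 are present; an absent one reads None): body 40 mm wide (y) x 34 mm (x) x 20 mm thick (z), with a shackle that sticks out to +x as far as 41 mm from the origin, 31 mm wide. Origin: centre of the body's underside; the pose's z axis is through the thickness. Starts lying flat on the rubber mat
- lock3: steel padlock, all alike (2 or 3 are present; an absent one reads None): body 40 mm wide (y) x 34 mm (x) x 20 mm thick (z), with a shackle that sticks out to +x as far as 41 mm from the origin, 31 mm wide. Origin: centre of the body's underside; the pose's z axis is through the thickness. Starts lying flat on the rubber mat
- spanner: chrome spanner, 180 mm, lying beyond the scale; bystander
- awl: awl with a wooden handle, 140 mm, beyond the scale on the right; bystander
- key: small flat brass key, 49 mm long and 4 mm thick, beyond the scale on the left; bystander
There are look-alikes about, which are no part of the job. Leave any purple look-alike of the lock3 alone.

How it is judged:
On the way, in this order (a step that is already met when the one before it is completed fails the run):
1. the dial is at the three-dot mark (value of joint dial between 1 and 1.4 rad), for 0.3 s.
2. with the dial at the mark and the pan empty, the round key alone is pressed down (all of step 1 and value of joint round_key above 0.004 m and value of joint each of square_key, cross_key, bar_key below 0.002 m and (x of lock1 in the frame of pan above 0.1 m or x of lock1 in the frame of pan below -0.1 m or y of lock1 in the frame of pan above 0.145 m or y of lock1 in the frame of pan below -0.145 m) and (x of lock2 in the frame of pan above 0.1 m or x of lock2 in the frame of pan below -0.1 m or y of lock2 in the frame of pan above 0.145 m or y of lock2 in the frame of pan below -0.145 m) and (x of lock3 in the frame of pan above 0.1 m or x of lock3 in the frame of pan below -0.1 m or y of lock3 in the frame of pan above 0.145 m or y of lock3 in the frame of pan below -0.145 m)), for 0.1 s.
3. all the padlocks lie on the pan, at rest and let go (x of lock1 in the frame of pan between -0.0875 and 0.0875 m and y of lock1 in the frame of pan between -0.13 and 0.13 m and z of lock1 in the frame of pan between -0.006 and 0.05 m and x of lock2 in the frame of pan between -0.0875 and 0.0875 m and y of lock2 in the frame of pan between -0.13 and 0.13 m and z of lock2 in the frame of pan between -0.006 and 0.05 m and x of lock3 in the frame of pan between -0.0875 and 0.0875 m and y of lock3 in the frame of pan between -0.13 and 0.13 m and z of lock3 in the frame of pan between -0.006 and 0.05 m and linear speed of each of lock1, lock2, lock3 below 0.03 m/s and contact force between the fingers and lock1 below 0.1 N and contact force between the fingers and lock2 below 0.1 N and contact force between the fingers and lock3 below 0.1 N), for 0.3 s.
4. with all the padlocks on the pan, the square key alone is pressed down (all of step 1 and value of joint square_key above 0.004 m and value of joint each of cross_key, round_key, bar_key below 0.002 m and x of lock1 in the frame of pan between -0.0875 and 0.0875 m and y of lock1 in the frame of pan between -0.13 and 0.13 m and z of lock1 in the frame of pan between -0.006 and 0.05 m and x of lock2 in the frame of pan between -0.0875 and 0.0875 m and y of lock2 in the frame of pan between -0.13 and 0.13 m and z of lock2 in the frame of pan between -0.006 and 0.05 m and x of lock3 in the frame of pan between -0.0875 and 0.0875 m and y of lock3 in the frame of pan between -0.13 and 0.13 m and z of lock3 in the frame of pan between -0.006 and 0.05 m), for 0.1 s.
5. then the long bar key alone (all of step 1 and value of joint bar_key above 0.004 m and value of joint each of square_key, cross_key, round_key below 0.002 m and x of lock1 in the frame of pan between -0.0875 and 0.0875 m and y of lock1 in the frame of pan between -0.13 and 0.13 m and z of lock1 in the frame of pan between -0.006 and 0.05 m and x of lock2 in the frame of pan between -0.0875 and 0.0875 m and y of lock2 in the frame of pan between -0.13 and 0.13 m and z of lock2 in the frame of pan between -0.006 and 0.05 m and x of lock3 in the frame of pan between -0.0875 and 0.0875 m and y of lock3 in the frame of pan between -0.13 and 0.13 m and z of lock3 in the frame of pan between -0.006 and 0.05 m), for 0.1 s.
6. then the square key alone again (all of step 4), for 0.1 s.
At the end, for the whole second after the job is handed in: every present padlock lies inside the tray (its origin within the walls and less than 35 mm above the tray's floor), at rest; the dial is back within 0.2 rad of the one-dot mark (0 rad); all keys are up (x of lock1 in the frame of tray_in between -0.126 and 0.126 m and y of lock1 in the frame of tray_in between -0.076 and 0.076 m and z of lock1 in the frame of tray_in between -0.006 and 0.035 m and x of lock2 in the frame of tray_in between -0.126 and 0.126 m and y of lock2 in the frame of tray_in between -0.076 and 0.076 m and z of lock2 in the frame of tray_in between -0.006 and 0.035 m and x of lock3 in the frame of tray_in between -0.126 and 0.126 m and y of lock3 in the frame of tray_in between -0.076 and 0.076 m and z of lock3 in the frame of tray_in between -0.006 and 0.035 m and linear speed of each of lock1, lock2, lock3 below 0.03 m/s and value of joint dial below 0.2 rad and value of joint each of square_key, cross_key, round_key, bar_key below 0.002 m); the robot touches nothing.
It fails at once if the robot pushes the cross-shaped key (over 2 N) (contact force between any of the fingers, the arm and cross_key above 2 N).
It fails at once if the spanner is moved by more than 3 cm (distance of spanner from where it was at the start of the episode above 0.03 m).
It fails at once if the awl is moved by more than 3 cm (distance of awl from where it was at the start of the episode above 0.03 m).
It fails at once if the key is moved by more than 3 cm (distance of key from where it was at the start of the episode above 0.03 m).
Of lock1, lock2, lock3 only 2 to 3 are there at a start; the rules pass over those that are not, and their reading is None.
At some moment in a run one of lock1, lock2, lock3 may be knocked a few centimetres aside while the robot is not near it.
Once in a run the grip may slacken for a moment while it holds something.
It also fails if it takes over 210 s, if anything falls off the work surface, if the arm or the gripper's body presses on something with over 40 N, if the wrist force passes 120 N, or if a joint passes its speed limit or range.

## Working session

There is one attempt and no reset: what is moved stays moved. The work goes in short steps, Python scripts to look and compute and a tool call to move; the robot and the scene stay as the last step left them, time stands still between calls to the robot, and variables do not carry over. Pictures are saved under pics/ and viewed, at most 14 in all, crops included, and the job is handed in when it is done.

Besides the shell and the picture viewer there is one more tool, called after "Call:" as a command line: name --argument value ..., lists and objects as JSON in quotes. arm_command: Moves the arm, as the interface text tells. Its arguments: {"type":"object","properties":{"moves":{"type":"array"},"newtons":{"type":"number"}},"required":["moves"]}

```bash
mkdir -p pics; cat > h.py <<'E'
import numpy as np, cv2
from workcell import *
from scipy.spatial.transform import Rotation as R
def q2R(q): return R.from_quat([q[1],q[2],q[3],q[0]]).as_matrix()
def cam(name):
    i=camera_info(name)
    if name=="wrist":
        s=get_state(); T=np.eye(4); T[:3,:3]=q2R(s["orientation"]); T[:3,3]=s["tcp_pos"]
        T=T@np.array(i["tool_from_camera"])
    else:
        T=np.eye(4); T[:3,:3]=q2R(i["orientation"]); T[:3,3]=i["eye"]
    f=200/np.tan(np.radians(i["fovy"])/2)
    K=np.array([[f,0,i["cx"]],[0,f,i["cy"]],[0,0,1.]])
    return T,K,np.array([i["k1"],0,0,0.])
def rays(c,uv):
    T,K,d=c
    p=cv2.undistortPoints(np.array(uv,float).reshape(-1,1,2),K,d).reshape(-1,2)
    return np.c_[p,np.ones(len(p))]@T[:3,:3].T, T[:3,3]
def at_z(c,uv,z):
    r,e=rays(c,uv); return e+r*((z-e[2])/r[:,2])[:,None]
def cloud(c,depth):
    v,u=np.mgrid[:400,:640]; r,e=rays(c,np.c_[u.ravel(),v.ravel()])
    return (e+r*depth.reshape(-1,1)).reshape(400,640,3)
def proj(c,P):
    T,K,d=c; Q=(np.atleast_2d(P)-T[:3,3])@T[:3,:3]
    return cv2.projectPoints(Q,np.zeros(3),np.zeros(3),K,d)[0].reshape(-1,2)
E
python3 - <<'E'
from h import *
np.set_printoptions(precision=4,suppress=True)
s=get_state(); print({k:s[k] for k in("clock","tcp_pos","orientation","finger_gap")})
for n in("top","side"):
    c=cam(n); im,d=read_camera(n); cv2.imwrite(f"pics/{n}0.png",im); np.save(f"{n}0.npy",d); print(n,c[0][:3,3],c[0][:3,2],c[1][0,0],c[2][0])
    for l in["scale","dial","square_key","cross_key","round_key","bar_key","tray","mat","lock1","spanner","awl","key"]:
        P=cloud(c,d)
        for r in recognise(n,l)[:5]:
            u,v=map(int,r["point"]); print(n,l,r["point"],round(r["confidence"],2),P[v,u])
E
```

```text
{'clock': 0.0, 'tcp_pos': array([ 0.2045, -0.5369,  0.2304]), 'orientation': array([-0.0009,  0.9835,  0.1809, -0.    ]), 'finger_gap': 0.08555474612688835}
top [0.4795 0.0783 1.1307] [ 0.1066 -0.0053 -0.9943] 450.5544003092312 0.0055413190814865825
top scale [350.5, 219.6] 0.72 [0.5365 0.015  0.0628]
top dial [311.6, 258.6] 0.77 [0.4478 0.1083 0.0921]
top square_key [352.0, 221.4] 0.24 [0.5316 0.0104 0.0633]
top cross_key [207.1, 228.0] 0.22 [0.5242 0.3634 0.0241]
top round_key [210.1, 230.2] 0.59 [0.5191 0.3558 0.0253]
top bar_key [386.9, 267.7] 0.49 [ 0.4215 -0.068   0.05  ]
top tray [484.3, 227.6] 0.73 [ 0.5123 -0.3217  0.0061]
top tray [456.1, 152.7] 0.46 [ 0.6993 -0.2554  0.0279]
top mat [223.1, 229.9] 0.97 [0.5217 0.329  0.0029]
top mat [371.4, 261.2] 0.5 [ 0.4363 -0.0329  0.0497]
top lock1 [231.9, 269.1] 0.77 [0.4236 0.3049 0.0233]
top lock1 [210.0, 229.7] 0.75 [0.5216 0.3561 0.0239]
top spanner [371.0, 125.3] 0.56 [ 0.7792 -0.0491  0.0028]
top spanner [484.8, 225.2] 0.52 [ 0.5173 -0.3226  0.0045]
top spanner [348.8, 219.4] 0.44 [0.5364 0.0199 0.0655]
top spanner [354.5, 263.
[... 539 characters left out ...]
 247.3] 0.66 [ 0.4258 -0.0288  0.0576]
side bar_key [253.6, 261.2] 0.38 [ 0.4236 -0.078   0.06  ]
side tray [321.3, 356.1] 0.66 [ 0.52   -0.3206  0.0037]
side mat [270.7, 177.4] 0.59 [0.528  0.3172 0.0026]
side mat [249.0, 243.0] 0.3 [ 0.4233 -0.0082  0.0523]
side lock1 [281.2, 145.0] 0.71 [0.5918 0.4642 0.0185]
side lock1 [237.3, 181.2] 0.65 [0.4269 0.2995 0.0198]
side lock1 [261.0, 165.7] 0.65 [0.5084 0.3565 0.0247]
side spanner [395.1, 241.4] 0.56 [ 0.7887 -0.0474  0.0038]
side spanner [249.9, 240.4] 0.56 [ 0.4246 -0.0027  0.0568]
side awl [401.2, 312.0] 0.72 [ 0.7087 -0.275   0.0248]
side awl [249.8, 240.1] 0.2 [ 0.4246 -0.0027  0.0568]
side key [337.8, 177.7] 0.52 [0.7262 0.2657 0.0003]
```

```bash
python3 - <<'E'
import cv2
a=cv2.imread("pics/top0.png"); cv2.imwrite("pics/top0c.png",cv2.resize(a[90:340,130:530],None,fx=2,fy=2,interpolation=cv2.INTER_CUBIC))
E
```

```text
(no output)
```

View pics/top0c.png

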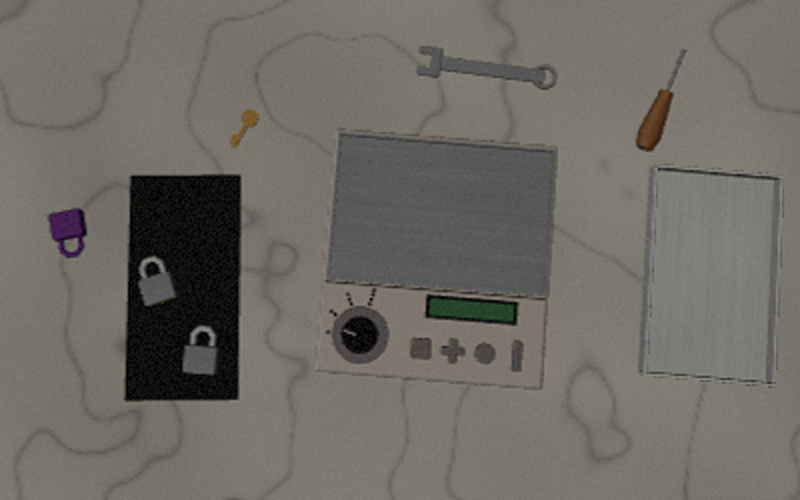

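Two steel padlocks are on the black mat, at crop (155,282) and (200,350). The purple look-alike is off the mat at (67,230). The dial is at (360,335), and the keys, in order from the left, are at (421,348), (453,350), (485,353) and (517,355). The tray is on the right. Next I fit the poses.

```bash
cat >> h.py <<'E'
from scipy.optimize import minimize
def rect(P2):
    (c,wh,a)=cv2.minAreaRect(P2.astype(np.float32)*1000); return np.array(c)/1000,np.array(wh),a
# padlock outline polygon (mm), filled incl. shackle
def lockmask(P2):  # points in lock frame, m -> signed inside score
    x,y=P2[:,0]*1000,P2[:,1]*1000
    return ((abs(x)<17)&(abs(y)<20))|((x>=17)&(x<41)&(np.hypot(np.maximum(x-25.5,0),y)<15.5)&~((x<25.5)&(abs(y)<9))&~(np.hypot(x-25.5,y)<9))
def fitlock(P2,c0,ths=np.arange(0,2*np.pi,.1)):
    # P2: world xy of raised points; maximise overlap
    g=np.stack(np.meshgrid(np.arange(-.06,.06,.0015),np.arange(-.06,.06,.0015)),-1).reshape(-1,2)
    import scipy.spatial as ss
    d,_=ss.cKDTree(P2).query(g+c0); occ=np.where(d<.002,1.,-1.)
    def f(p):
        c,s=np.cos(p[2]),np.sin(p[2]); q=g-p[:2]
        return -np.sum(occ*lockmask(np.c_[q@[c,s],q@[-s,c]]))
    best=min(((f([a,b,t]),a,b,t) for t in ths for a in np.arange(-.02,.021,.005) for b in np.arange(-.02,.021,.005)))
    r=minimize(f,best[1:],method="Nelder-Mead",options=dict(initial_simplex=np.array(best[1:])+np.array([[0,0,0],[.004,0,0],[0,.004,0],[0,0,.1]])))
    return r.x+np.r_[c0,0], -r.fun, d.size
E
python3 - <<'E'
from h import *
np.set_printoptions(precision=4,suppress=True)
c=cam("top"); d=np.load("top0.npy"); im=cv2.imread("pics/top0.png"); P=cloud(c,d)
sx=lambda m:P[m]
m=(P[...,2]>.04)&(P[...,0]>.3)&(abs(P[...,1])<.25)
n,l,st,_=cv2.connectedComponentsWithStats(m.astype(np.uint8)); k=1+np.argmax(st[1:,4]); 
print("scale",rect(P[l==k][:,:2]))
def C(*uv): return [(u/2+130,v/2+90) for u,v in uv]
print("front",at_z(c,C((318,371),(542,388)),.05)); print("back",at_z(c,C((338,130),(557,150)),.07))
print("keys",at_z(c,C((421,348),(453,350.5),(485,353),(517,355.5)),.058)); print("dial",at_z(c,C((360,335)),.094))
print("tray",at_z(c,C((655,168),(779,179),(774,384),(642,373)),.026))
hsv=cv2.cvtColor(im,cv2.COLOR_BGR2HSV)
for u,v in C((155,282),(200,350)):
    p=P[int(v),int(u)]; m=(np.hypot(P[...,0]-p[0],P[...,1]-p[1])<.06)&(hsv[...,2]>60)&(P[...,2]<.05)
    v_,u_=np.nonzero(m); Q=at_z(c,np.c_[u_,v_],.02); print("lock",p,m.sum(),fitlock(Q[:,:2],Q[:,:2].mean(0)), np.median(P[m][:,2]))
E
```

```text
scale (array([0.539 , 0.0174]), array([270.1573, 293.1908]), 84.04356384277344)
front [[ 0.4067  0.1623  0.05  ]
 [ 0.381  -0.102   0.05  ]]
back [[ 0.6917  0.133   0.07  ]
 [ 0.6619 -0.1277  0.07  ]]
keys [[ 0.4312  0.0401  0.058 ]
 [ 0.4275  0.0025  0.058 ]
 [ 0.4238 -0.0351  0.058 ]
 [ 0.42   -0.0727  0.058 ]]
dial [[0.4491 0.1105 0.094 ]]
tray [[ 0.6442 -0.2568  0.026 ]
 [ 0.6271 -0.4095  0.026 ]
 [ 0.3775 -0.3864  0.026 ]
 [ 0.394  -0.2277  0.026 ]]
lock [0.517  0.3641 0.0214] 486 (array([0.5099, 0.3619, 0.2649]), np.float64(732.0), 6400) 0.01570078383407736
lock [0.4333 0.3073 0.0234] 467 (array([0.4226, 0.3093, 6.1567]), np.float64(708.0), 6400) 0.016984484893895146
```

Call:
arm_command --moves '[0, 0, 0, 0, 0, 0, -0.18, 0, 0, 0, 0, 0, 0, -0.18, 0, 0, 0, 0, 0, 0, -0.18, 0, 0, 0, 0, 0, 0, -0.18, 0, 0, 0, 0, 0, 0, -0.18, 0, 0, 0, 0, 0, 0, -0.18, 0, 0, 0, 0, 0, 0, -0.18, 0, 0, 0, 0, 0, 0, -0.18]' --newtons 30

```text
clock: 2.3
tcp_pos: [0.2046, -0.5374, 0.2313]
orientation: [0.0, 0.618, 0.786, -0.0]
wrist_force: [0.1, 0.4, 0.2]
finger_gap: 0.0425
grip_force: 0.0
```

Call:
arm_command --moves '[0, 0, 0, 0, 0, 0, -0.18, 0, 0, 0, 0, 0, 0, -0.18, 0, 0, 0, 0, 0, 0, -0.18, 0, 0, 0, 0, 0, 0, -0.18, 0, 0, 0, 0, 0, 0, -0.18, 0, 0, 0, 0, 0, 0, -0.18, 0, 0, 0, 0, 0, 0, -0.18, 0, 0, 0, 0, 0, 0, -0.18]'

```text
clock: 3.3
tcp_pos: [0.2046, -0.5374, 0.2313]
orientation: [0.0, -0.054, 0.999, -0.0]
wrist_force: [1.0, 0.7, -0.2]
finger_gap: 0.0429
grip_force: 0.0
```

Call:
arm_command --moves '[0, 0, 0, 0, 0, 0, -0.17, 0, 0, 0, 0, 0, 0, -0.17, 0, 0, 0, 0, 0, 0, -0.17, 0, 0, 0, 0, 0, 0, -0.17, 0, 0, 0, 0, 0, 0, -0.17, 0, 0, 0, 0, 0, 0, -0.17, 0, 0, 0, 0, 0, 0, -0.17, 0, 0, 0, 0, 0, 0, -0.17]'

```text
clock: 4.3
tcp_pos: [0.2046, -0.5374, 0.2313]
orientation: [-0.0, -0.67, 0.743, -0.0]
wrist_force: [-0.6, 0.1, -0.3]
finger_gap: 0.0427
grip_force: 0.0
```

```bash
cat >> h.py <<'E'
def go(p,yaw=None):
    # tool-frame shift (mm) to TCP p; yaw: desired angle of tool y (deg) -> turn about tool z
    s=get_state(); M=q2R(s["orientation"]); print("t",round(s["clock"],2),"tcp",np.round(s["tcp_pos"],4),"yawy",round(np.degrees(np.arctan2(M[1,1],M[0,1])),1),"z",np.round(M[:,2],3),"j",np.round(s["joint_pos"],2),"gap",round(s["finger_gap"],4))
    print("shift",np.round(M.T@(np.array(p)-s["tcp_pos"])*1000,1))
    if yaw is not None:
        a=np.degrees(np.arctan2(M[1,1],M[0,1]))-yaw; print("turn",round(np.radians((a+180)%360-180),3))
E
python3 -c "
from h import *; go([.449,.1105,.23]); print(np.round(camera_info('wrist')['tool_from_camera'],3),camera_info('wrist')['fovy'])"
```

```text
t 4.3 tcp [ 0.2046 -0.5374  0.2313] yawy 174.1 z [ 0. -0. -1.] j [-1.35  0.31  0.05  1.3   0.   -2.81] gap 0.0427
shift [-669.6 -176.5    1.3]
[[-0.002 -0.96  -0.279  0.071]
 [ 1.    -0.002 -0.     0.001]
 [-0.    -0.279  0.96  -0.141]
 [ 0.     0.     0.     1.   ]] 70.75816302410088
```

Call:
arm_command --moves '[0, -55.8, -14.7, 0, 0, 0, 0, 0, -55.8, -14.7, 0, 0, 0, 0, 0, -55.8, -14.7, 0, 0, 0, 0, 0, -55.8, -14.7, 0, 0, 0, 0, 0, -55.8, -14.7, 0, 0, 0, 0, 0, -55.8, -14.7, 0, 0, 0, 0]'

```text
clock: 5.05
tcp_pos: [0.329, -0.2125, 0.2316]
orientation: [0.0, -0.667, 0.745, -0.001]
wrist_force: [0.0, -0.8, -0.4]
finger_gap: 0.0428
grip_force: 0.0
```

Call:
arm_command --moves '[0, -55.8, -14.7, 0, 0, 0, 0, 0, -55.8, -14.7, 0, 0, 0, 0, 0, -55.8, -14.7, 0, 0, 0, 0, 0, -55.8, -14.7, 0, 0, 0, 0, 0, -55.8, -14.7, 0, 0, 0, 0, 0, -55.8, -14.7, 0, 0, 0, 0, 0, 0, 0, 0, 0, 0, 0, 0, 0, 0, 0, 0, 0, 0]'

```text
clock: 6.05
tcp_pos: [0.4522, 0.1092, 0.2311]
orientation: [-0.0, -0.668, 0.744, 0.0]
wrist_force: [0.5, -0.2, 0.9]
finger_gap: 0.0424
grip_force: 0.0
```

```bash
python3 - <<'E'
from h import *
go([.449,.1105,.07]); c=cam("wrist"); im,d=read_camera("wrist"); cv2.imwrite("pics/w1.png",im); np.save("w1.npy",d); np.savez("w1c.npz",T=c[0])
s=np.array([.548,.0165]); x=np.array([.9948,-.1018]); y=np.array([.1018,.9948])
for n,a,b,z in [("sq",-.118,.012,.058),("cr",-.118,-.026,.058),("rd",-.118,-.064,.058),("bar",-.118,-.102,.058)]:
    p=np.r_[s+a*x+b*y,z]; uv=proj(c,p)[0]; print(n,p,uv)
    if 0<=uv[0]<640 and 0<=uv[1]<400: cv2.circle(im,tuple(int(t) for t in uv),3,(0,0,255),1)
cv2.imwrite("pics/w1a.png",im)
E
```

```text
t 6.05 tcp [0.4522 0.1092 0.2311] yawy 173.8 z [-0.001 -0.001 -1.   ] j [ 0.06  0.1  -0.22  1.25 -0.   -1.4 ] gap 0.0424
shift [ -1.    3.2 161.1]
sq [0.4318352 0.04045   0.058    ] [331.94496076 124.33193845]
cr [0.4279668 0.0026476 0.058    ] [332.02321767  86.74153157]
rd [ 0.4240984 -0.0351548  0.058    ] [332.08758403  46.93158328]
bar [ 0.42023   -0.0729572  0.058    ] [332.13325588   4.95650462]
```

View pics/w1a.png

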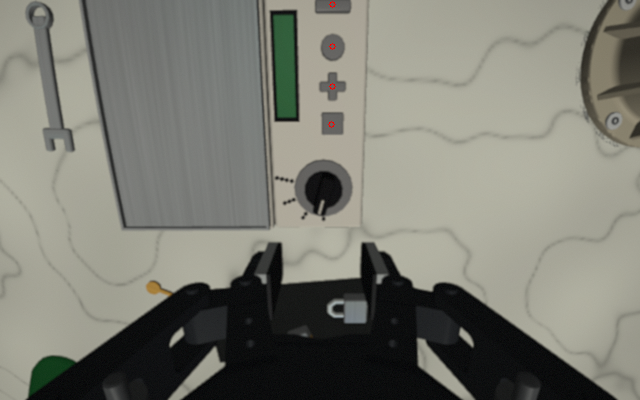

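Predicted key centres (red) fall on the keys. The dial disc is at (323,188), with its pointer toward (321,210). One brass key and one padlock are also visible. I measure the dial bar from depth.

```bash
python3 - <<'E'
from h import *
np.set_printoptions(precision=4,suppress=True)
c=(np.load("w1c.npz")["T"],)+cam("wrist")[1:]; d=np.load("w1.npy"); im=cv2.imread("pics/w1.png"); P=cloud(c,d)
r=np.hypot(P[...,0]-.449,P[...,1]-.1105)
for lo,hi in((.084,.1),(.057,.07)):
    m=(r<.04)&(P[...,2]>lo)&(P[...,2]<hi); print(lo,m.sum(),np.median(P[m],0),rect(P[m][:,:2]))
m=(r<.04)&(P[...,2]>.084); g=im.max(2); w=m&(g>110); v,u=np.nonzero(w); print("white",w.sum(),at_z(c,np.c_[u,v],.094))
cv2.imwrite("pics/w1d.png",cv2.resize(im[150:230,260:380],None,fx=5,fy=5,interpolation=cv2.INTER_CUBIC))
E
```

```text
0.084 537 [0.4485 0.1095 0.0926] (array([0.4486, 0.1108]), array([41.5201, 13.9503]), 68.42060852050781)
0.057 650 [0.4527 0.1087 0.0627] (array([0.4482, 0.1096]), array([40.2052, 43.0368]), 77.0589599609375)
white 173 [[0.4508 0.1146 0.094 ]
 [0.4498 0.1147 0.094 ]
 [0.452  0.1155 0.094 ]
 [0.4509 0.1156 0.094 ]
 [0.4499 0.1157 0.094 ]
 [0.4521 0.1166 0.094 ]
 [0.4511 0.1167 0.094 ]
 [0.45   0.1168 0.094 ]
 [0.4522 0.1176 0.094 ]
 [0.4512 0.1177 0.094 ]
 [0.4533 0.1186 0.094 ]
 [0.4523 0.1187 0.094 ]
 [0.4513 0.1188 0.094 ]
 [0.4535 0.1196 0.094 ]
 [0.4524 0.1197 0.094 ]
 [0.4514 0.1199 0.094 ]
 [0.4536 0.1207 0.094 ]
 [0.4525 0.1208 0.094 ]
 [0.4547 0.1217 0.094 ]
 [0.4537 0.1218 0.094 ]
 [0.4527 0.1219 0.094 ]
 [0.4548 0.1227 0.094 ]
 [0.4538 0.1228 0.094 ]
 [0.4528 0.123  0.094 ]
 [0.455  0.1238 0.094 ]
 [0.4539 0.1239 0.094 ]
 [0.4529 0.124  0.094 ]
 [0.4551 0.1249 0.094 ]
 [0.454  0.125  0.094 ]
 [0.4562 0.1258 0.094 ]
 [0.4552 0.126  0.094 ]
 [0.4542 0.1261 0.094 ]
 [0.4553 0.127  0.094 ]
 [0.4543 0.1272 0.094 ]
 [0.4989 0.1586 0.094 ]
 [0.499  0.1597 0.094 ]
 [0.4992 0.1609 0
[... 2571 characters left out ...]
4 ]
 [0.3962 0.2142 0.094 ]
 [0.5269 0.201  0.094 ]
 [0.5258 0.2011 0.094 ]
 [0.5246 0.2013 0.094 ]
 [0.3996 0.2151 0.094 ]
 [0.3985 0.2152 0.094 ]
 [0.3974 0.2153 0.094 ]
 [0.3963 0.2154 0.094 ]
 [0.3603 0.2197 0.094 ]
 [0.3581 0.2264 0.094 ]
 [0.3547 0.2281 0.094 ]
 [0.3489 0.2301 0.094 ]
 [0.3489 0.3005 0.094 ]
 [0.3476 0.3007 0.094 ]
 [0.3538 0.3358 0.094 ]
 [0.5959 0.3106 0.094 ]
 [0.3538 0.3374 0.094 ]
 [0.5963 0.3121 0.094 ]
 [0.3537 0.339  0.094 ]
 [0.3486 0.3462 0.094 ]
 [0.6061 0.3211 0.094 ]
 [0.6282 0.336  0.094 ]
 [0.3277 0.3693 0.094 ]
 [0.3263 0.3712 0.094 ]
 [0.325  0.3731 0.094 ]
 [0.6499 0.3516 0.094 ]
 [0.3099 0.3894 0.094 ]
 [0.3085 0.3913 0.094 ]
 [0.3029 0.3976 0.094 ]]
```

View pics/w1d.png

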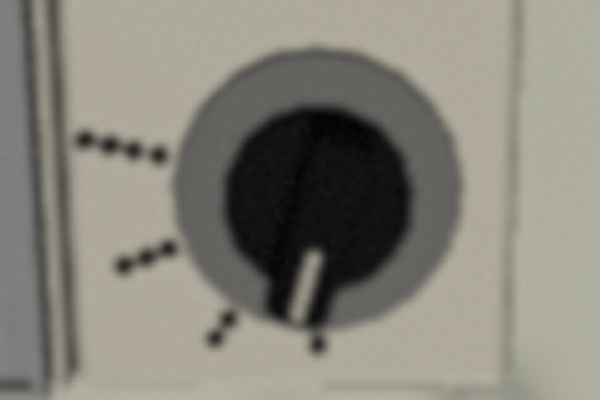

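The dial bar is centred at (0.4485,0.1106), and the pointer direction is about 69° in the world, so the dial stands near 0.27 rad. The marks run 1 to 4 dots clockwise.

Call:
arm_command --moves '[0, 0, 0, 0, 0, 0, 0.135, 0, 0, 0, 0, 0, 0, 0.135, 0, 0, 0, 0, 0, 0, 0]'

```text
clock: 6.48
tcp_pos: [0.4523, 0.1077, 0.2315]
orientation: [0.0, -0.561, 0.828, -0.0]
wrist_force: [-0.6, 0.1, -0.2]
finger_gap: 0.043
grip_force: 0.0
```

```bash
python3 -c "
from h import *; go([.4485,.1106,.07],158.4)"
```

```text
t 6.47 tcp [0.4523 0.1077 0.2315] yawy 158.2 z [ 0. -0. -1.] j [ 0.06  0.1  -0.22  1.25 -0.   -1.13] gap 0.043
shift [ -1.3   4.7 161.5]
turn -0.003
```

Call:
arm_command --moves '[0, -1.3, 4.7, 40, 0, 0, 0, 0, 0, 0, 50, 0, 0, 0, 0, 0, 0, 42, 0, 0, 0, 0, 0, 0, 20, 0, 0, 0, 0, 0, 0, 9, 0, 0, 0, 0, 0, 0, 0, 0, 0, 0, -1, 0, 0, 0, 0, 0, 0, -1, 0, 0, 0, 0, 0, 0]' --newtons 30

```text
clock: 7.48
tcp_pos: [0.4502, 0.1118, 0.0716]
orientation: [0.001, -0.561, 0.827, -0.001]
wrist_force: [1.3, -1.6, 2.7]
finger_gap: 0.0133
grip_force: 32.8
```

Call:
arm_command --moves '[-1, 0, 0, 0, 0, 0, 0, -1, 0, 0, 0, 0, 0, 0]'

```text
clock: 7.72
tcp_pos: [0.4502, 0.1118, 0.0715]
orientation: [0.001, -0.561, 0.828, -0.001]
wrist_force: [1.7, -2.5, 5.6]
finger_gap: 0.0135
grip_force: 33.3
```

Call:
arm_command --moves '[-1, 0, 0, 0, 0, 0, 0.135, -1, 0, 0, 0, 0, 0, 0.135, -1, 0, 0, 0, 0, 0, 0.135, -1, 0, 0, 0, 0, 0, 0.135, -1, 0, 0, 0, 0, 0, 0.135, -1, 0, 0, 0, 0, 0, 0.135, -1, 0, 0, 0, 0, 0, 0.135, -1, 0, 0, 0, 0, 0, 0]'

```text
clock: 8.72
tcp_pos: [0.4508, 0.1113, 0.0716]
orientation: [0.002, -0.122, 0.992, -0.001]
wrist_force: [2.5, -3.9, 5.0]
finger_gap: 0.0134
grip_force: 33.2
```

Call:
arm_command --moves '[-1, 0, 0, 0, 0, 0, 0, -1, 0, 0, 0, 0, 0, 0, 0, 0, 0, 0, 0, 0, 0, 0, 0, 0, 0, 0, 0, 0, 0, 0, 0, -30, 0, 0, 0, 0, 0, 0, -50, 0, 0, 0, 0, 0, 0, -50, 0, 0, 0, 0, 0, 0, -20, 0, 0, 0]'

```text
clock: 9.72
tcp_pos: [0.4495, 0.1125, 0.2231]
orientation: [0.002, -0.124, 0.992, 0.0]
wrist_force: [0.7, 0.5, 0.0]
finger_gap: 0.0429
grip_force: 0.0
```

```bash
python3 - <<'E'
from h import *
np.set_printoptions(precision=4,suppress=True)
go([.4241,-.0352,.10],84.1); c=cam("wrist"); im,d=read_camera("wrist"); cv2.imwrite("pics/w2.png",im); P=cloud(c,d)
r=np.hypot(P[...,0]-.4485,P[...,1]-.1106)
m=(r<.04)&(P[...,2]>.084)&(P[...,2]<.1); print(m.sum(),rect(P[m][:,:2]) if m.sum()>5 else 0)
c=cam("top"); im,d=read_camera("top");cv2.imwrite("pics/t2.png",im)
cv2.imwrite("pics/t2d.png",cv2.resize(im[225:290,280:400],None,fx=5,fy=5,interpolation=cv2.INTER_CUBIC))
E
```

```text
t 9.72 tcp [0.4495 0.1125 0.2231] yawy 104.2 z [ 0.003  0.001 -1.   ] j [ 0.07  0.1  -0.25  1.22  0.   -0.18] gap 0.0429
shift [  61.3 -136.9  122.9]
turn 0.351
557 (array([0.4485, 0.1109]), array([41.2745, 13.9582]), 13.613790512084961)
```

View pics/w2.png

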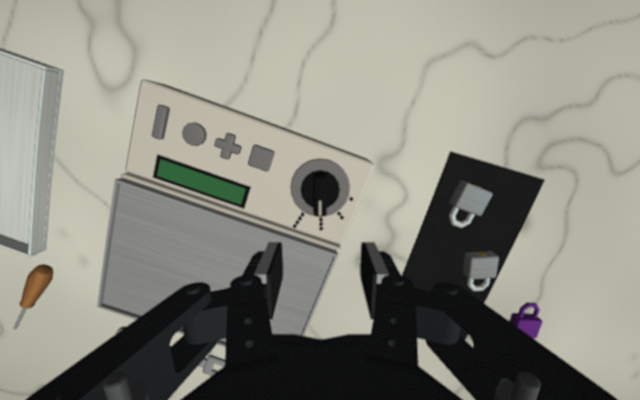

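The dial pointer is on the three dots: the bar at 13.6° puts it at about 1.23 rad. Now the round key.

Call:
arm_command --moves '[-1, 0, 0, 0, 0, 0, 0.175, -1, 0, 0, 0, 0, 0, 0.175, -1, 0, 0, 0, 0, 0, 0]'

```text
clock: 10.2
tcp_pos: [0.4476, 0.1122, 0.2187]
orientation: [-0.001, 0.05, 0.999, -0.0]
wrist_force: [-0.5, -0.0, -1.2]
finger_gap: -0.0
grip_force: 0.0
```

```bash
python3 -c "
from h import *; go([.4241,-.0352,.08],84.1)"
```

```text
t 10.2 tcp [0.4476 0.1122 0.2187] yawy 84.2 z [-0.003 -0.    -1.   ] j [ 0.07  0.1  -0.25  1.22  0.    0.17] gap -0.0
shift [   8.2 -148.9  138.8]
turn 0.002
```

Call:
arm_command --moves '[-1, 2.7, -49.6, 15, 0, 0, 0, -1, 2.7, -49.6, 25, 0, 0, 0, -1, 2.8, -49.6, 25, 0, 0, 0, -1, 0, 0, 45, 0, 0, 0, -1, 0, 0, 28, 0, 0, 0, -1, 0, 0, 0, 0, 0, 0]'

```text
clock: 10.95
tcp_pos: [0.4224, -0.0345, 0.0798]
orientation: [-0.003, 0.05, 0.999, 0.001]
wrist_force: [-0.2, 0.3, 0.8]
finger_gap: -0.0
grip_force: 0.0
```

```bash
python3 -c "
from h import *; go([.4241,-.0352,.051],84.1)"
```

```text
t 10.95 tcp [ 0.4224 -0.0345  0.0798] yawy 84.2 z [-0.006  0.002 -1.   ] j [-0.27  0.14 -0.57  0.86  0.   -0.17] gap -0.0
shift [-1.9 -0.5 28.8]
turn 0.002
```

Call:
arm_command --moves '[-1, -1.9, -0.5, 18, 0, 0, 0, -1, 0, 0, 5, 0, 0, 0, -1, 0, 0, 4, 0, 0, 0, -1, 0, 0, 2, 0, 0, 0, -1, 0, 0, 0, 0, 0, 0]'

```text
clock: 11.58
tcp_pos: [0.4273, -0.0357, 0.0538]
orientation: [0.0, 0.051, 0.999, 0.0]
wrist_force: [-1.8, 1.4, 3.8]
finger_gap: -0.0
grip_force: 1.5
```

Call:
arm_command --moves '[-1, 0, 0, 2, 0, 0, 0, -1, 0, 0, 1, 0, 0, 0, -1, 0, 0, 0, 0, 0, 0]'

```text
clock: 11.95
tcp_pos: [0.4274, -0.0357, 0.0518]
orientation: [0.001, 0.051, 0.999, -0.0]
wrist_force: [-4.9, 3.4, 17.4]
finger_gap: 0.0003
grip_force: 8.7
```

Call:
arm_command --moves '[-1, 0, 0, -20, 0, 0, 0, -1, 0, 0, -45, 0, 0, 0, -1, 0, 0, -55, 0, 0, 0, 0, 0, 0, -55, 0, 0, 0, 0, 0, 0, 0, 0, 0, 0]'

```text
clock: 12.58
tcp_pos: [0.4299, -0.0367, 0.2296]
orientation: [0.004, 0.051, 0.999, -0.001]
wrist_force: [0.9, -0.0, 0.9]
finger_gap: 0.036
grip_force: 0.0
```

```bash
python3 -c "
from h import *; go([.45,.335,.24],84)"
```

```text
t 12.57 tcp [ 0.4299 -0.0367  0.2296] yawy 84.1 z [ 0.009 -0.003 -1.   ] j [-0.27  0.03 -0.3   1.23 -0.   -0.17] gap 0.036
shift [ 18.1 371.8 -11.3]
turn 0.002
```

Call:
arm_command --moves '[0, 3, 62, -2, 0, 0, 0, 0, 3, 62, -2, 0, 0, 0, 0, 3, 62, -2, 0, 0, 0, 0, 3, 62, -2, 0, 0, 0, 0, 3, 62, -2, 0, 0, 0, 0, 3, 62, -2, 0, 0, 0, 0, 0, 0, 0, 0, 0, 0]'

```text
clock: 13.45
tcp_pos: [0.4467, 0.3398, 0.2352]
orientation: [-0.001, 0.049, 0.999, -0.0]
wrist_force: [-0.2, -0.4, 0.7]
finger_gap: 0.0428
grip_force: 0.0
```

```bash
cat >> h.py <<'E'
def findlocks(name,c0s,tag,z=.023,rr=.055,zlo=.012):
    c=cam(name); im,d=read_camera(name); cv2.imwrite(f"pics/{tag}.png",im); P=cloud(c,d); out=[]
    for c0 in c0s:
        m=(np.hypot(P[...,0]-c0[0],P[...,1]-c0[1])<rr)&(P[...,2]>zlo)&(P[...,2]<z+.012)
        if m.sum()<80: out.append(None); print("none",m.sum()); continue
        Q=P[m][:,:2]; r=fitlock(Q,np.median(Q,0)); out.append(r[0]); print(name,"lock",np.round(r[0],4),"yaw y deg",round(np.degrees(r[0][2])+90,1),"score",r[1],m.sum(),"ztop",np.round(np.percentile(P[m][:,2],[10,50,90]),4))
    return out
E
python3 -c "
from h import *; go([.4226,.3093,.1],82.7); findlocks('wrist',[(.4226,.3093),(.51,.362)],'w3'); findlocks('top',[(.4226,.3093),(.51,.362)],'t3')"
```

```text
t 13.45 tcp [0.4467 0.3398 0.2352] yawy 84.4 z [-0.001 -0.    -1.   ] j [0.51 0.29 0.02 1.3  0.   0.6 ] gap 0.0428
shift [ 20.8 -32.6 135.2]
turn 0.03
wrist lock [0.4225 0.3067 6.2615] yaw y deg 448.8 score 778.0 1052 ztop [0.0146 0.0212 0.0224]
wrist lock [0.5094 0.3597 0.2788] yaw y deg 106.0 score 769.0 909 ztop [0.0145 0.0213 0.0224]
top lock [0.4221 0.3072 6.1789] yaw y deg 444.0 score 764.0 304 ztop [0.0154 0.0224 0.0256]
top lock [0.5092 0.3595 0.2955] yaw y deg 106.9 score 745.0 303 ztop [0.0154 0.0222 0.0257]
```

View pics/w3.png

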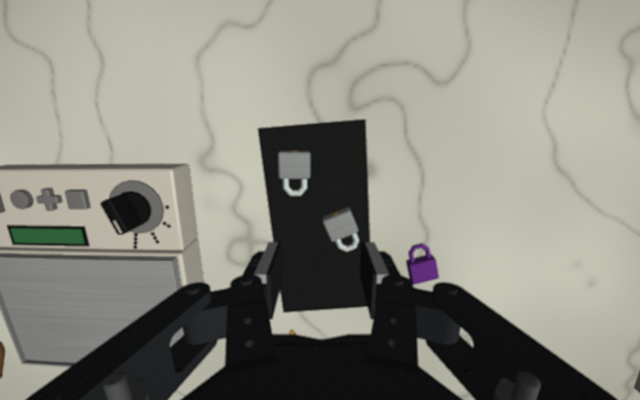

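Both locks lie on the mat, in the picture at (295,165) and (340,222), with the purple one at (422,265), off the mat. I grasp the near lock at (0.4223,0.307), y-axis 86°.

Call:
arm_command --moves '[0.6, 7, -11, 30, 0, 0, 0, 0.6, 7, -11, 35, 0, 0, 0, 0.6, 7, -12, 35, 0, 0, -0.03, 0.6, 0, 0, 35, 0, 0, 0, 0.6, 0, 0, 0, 0, 0, 0]'

```text
clock: 14.18
tcp_pos: [0.4207, 0.3016, 0.0998]
orientation: [-0.003, 0.038, 0.999, -0.002]
wrist_force: [-0.5, 0.1, 0.8]
finger_gap: 0.0681
grip_force: 0.0
```

```bash
python3 -c "
from h import *; go([.4223,.307,.004],86)"
```

```text
t 14.18 tcp [0.4207 0.3016 0.0998] yawy 85.7 z [-0.005 -0.003 -1.   ] j [ 0.47  0.29 -0.32  0.96 -0.    0.54] gap 0.0681
shift [-1.7  5.8 95.8]
turn -0.005
```

Call:
arm_command --moves '[0.6, -1, 5, 45, 0, 0, 0, 0.6, 0, 0, 30, 0, 0, 0, 0.6, 0, 0, 14, 0, 0, 0, 0.6, 0, 0, 6, 0, 0, 0, 0.6, 0, 0, 0, 0, 0, 0]'

```text
clock: 14.8
tcp_pos: [0.425, 0.3095, 0.0081]
orientation: [0.001, 0.037, 0.999, 0.0]
wrist_force: [1.0, -0.5, 0.4]
finger_gap: 0.0684
grip_force: 0.0
```

Call:
arm_command --moves '[-1, 0, 0, 0, 0, 0, 0, -1, 0, 0, 0, 0, 0, 0, -1, 0, 0, 0, 0, 0, 0]' --newtons 60

```text
clock: 15.18
tcp_pos: [0.4253, 0.3098, 0.0086]
orientation: [0.001, 0.036, 0.999, 0.0]
wrist_force: [-1.3, -0.8, 6.5]
finger_gap: 0.0385
grip_force: 61.3
```

Call:
arm_command --moves '[0.5, 0, 0, 0, 0, 0, 0, 0.5, 0, 0, 0, 0, 0, 0, 0.5, -1.5, -1, 6, 0, 0, 0, 0.5, 0, 0, 0, 0, 0, 0, -1, 0, 0, 0, 0, 0, 0, -1, 0, 0, 0, 0, 0, 0, -1, 0, 0, 0, 0, 0, 0, -1, 0, 0, 0, 0, 0, 0]' --newtons 60

```text
clock: 16.18
tcp_pos: [0.4262, 0.3085, 0.0018]
orientation: [0.001, 0.036, 0.999, 0.0]
wrist_force: [-1.3, -1.1, 6.0]
finger_gap: 0.0384
grip_force: 63.9
```

Call:
arm_command --moves '[-1, 0, 0, -15, 0, 0, 0, -1, 0, 0, -40, 0, 0, 0, -1, 0, 0, -50, 0, 0, 0, -1, 0, 0, -45, 0, 0, 0, -1, 0, 0, 0, 0, 0, 0]'

```text
clock: 16.8
tcp_pos: [0.4281, 0.3094, 0.1557]
orientation: [0.003, 0.036, 0.999, 0.002]
wrist_force: [0.1, 0.8, -1.0]
finger_gap: 0.0385
grip_force: 60.6
```

```bash
cat >> h.py <<'E'
SO=np.array([.548,.0165]); SX=np.array([.9948,-.1018]); SY=np.array([.1018,.9948])
def scale(x,y,z): return np.r_[SO+x*SX+y*SY,z]
def pan(x,y,z): return scale(x+.04,y,z)
E
python3 -c "
from h import *; print(pan(0,.06,0),pan(0,-.06,0)); go(pan(0,.06,.15),84)"
```

```text
[0.5939   0.072116 0.      ] [ 0.581684 -0.04726   0.      ]
t 16.8 tcp [0.4281 0.3094 0.1557] yawy 85.8 z [ 0.007  0.003 -1.   ] j [ 0.47  0.25 -0.23  1.09 -0.    0.55] gap 0.0385
shift [-182.6 -224.6    6.1]
turn 0.032
```

Call:
arm_command --moves '[-1, -36.5, -45, 0, 0, 0, 0.01, -1, -36.5, -45, 0, 0, 0, 0.01, -1, -36.5, -45, 0, 0, 0, 0.01, -1, -36.5, -45, 0, 0, 0, 0, -1, -36.5, -45, 6, 0, 0, 0, -1, 0, 0, 0, 0, 0, 0]'

```text
clock: 17.55
tcp_pos: [0.588, 0.0638, 0.1432]
orientation: [-0.001, 0.054, 0.999, -0.0]
wrist_force: [-0.3, 1.0, -1.3]
finger_gap: 0.0387
grip_force: 60.8
```

```bash
python3 -c "
from h import *; go(pan(0,.06,.066),84)"
```

```text
t 17.55 tcp [0.588  0.0638 0.1432] yawy 83.8 z [-0.002 -0.001 -1.   ] j [-0.03  0.38 -0.07  1.12 -0.    0.08] gap 0.0387
shift [-5.1  9.  77.2]
turn -0.004
```

Call:
arm_command --moves '[-1, -3, 6, 40, 0, 0, 0, -1, 0, 0, 22, 0, 0, 0, -1, 0, 0, 10, 0, 0, 0, -1, 0, 0, 4, 0, 0, 0, -1, 0, 0, 0, 0, 0, 0]'

```text
clock: 18.18
tcp_pos: [0.5908, 0.0736, 0.0698]
orientation: [0.0, 0.051, 0.999, -0.0]
wrist_force: [0.5, -0.6, -1.3]
finger_gap: 0.0386
grip_force: 60.8
```

Call:
arm_command --moves '[-1, 0, 0, 4, 0, 0, 0, -1, 0, 0, 2, 0, 0, 0, -1, 0, 0, 0, 0, 0, 0]'

```text
clock: 18.55
tcp_pos: [0.5907, 0.0732, 0.0633]
orientation: [0.0, 0.051, 0.999, -0.0]
wrist_force: [-1.5, 0.6, -1.6]
finger_gap: 0.0387
grip_force: 60.8
```

Call:
arm_command --moves '[-1, 0, 0, 1.5, 0, 0, 0, 0.5, 0, 0, 0, 0, 0, 0, 0.5, 0, 0, 0, 0, 0, 0, 0.5, 0, 0, -20, 0, 0, 0, 0.5, 0, 0, -50, 0, 0, 0, 0.5, 0, 0, -50, 0, 0, 0, 0.5, 0, 0, -40, 0, 0, 0, 0.5, 0, 0, 0, 0, 0, 0]'

```text
clock: 19.55
tcp_pos: [0.5929, 0.0733, 0.2259]
orientation: [0.004, 0.051, 0.999, 0.0]
wrist_force: [0.6, -0.3, -0.9]
finger_gap: 0.0641
grip_force: 0.0
```

```bash
python3 -c "
from h import *; go([.5093,.3596,.1],106); findlocks('wrist',[(.59,.072)],'w4',z=.084,zlo=.072); findlocks('top',[(.4226,.3093),(.51,.36)],'t4')"
```

```text
t 19.55 tcp [0.5929 0.0733 0.2259] yawy 84.1 z [ 0.008 -0.    -1.   ] j [-0.01  0.35  0.09  1.3  -0.    0.09] gap 0.0641
shift [113.5 276.2 125.2]
turn -0.382
wrist lock [0.5866 0.0735 6.201 ] yaw y deg 445.3 score 773.0 1563 ztop [0.0755 0.0822 0.0833]
none 0
top lock [0.5096 0.3585 0.3277] yaw y deg 108.8 score 760.0 301 ztop [0.0163 0.0224 0.0256]
```

Call:
arm_command --moves '[0.6, 22, 55, 5, 0, 0, 0, 0.6, 22, 55, 5, 0, 0, 0, 0.6, 22, 55, 5, 0, 0, 0, 0.6, 22, 55, 10, 0, 0, 0, 0.6, 22, 55, 10, 0, 0, 0, 0.6, 0, 0, 0, 0, 0, -0.18, 0.6, 0, 0, 0, 0, 0, -0.18, 0.6, 0, 0, 0, 0, 0, 0]'

```text
clock: 20.65
tcp_pos: [0.5084, 0.3579, 0.1847]
orientation: [-0.002, -0.128, 0.992, -0.001]
wrist_force: [0.1, 0.5, 0.6]
finger_gap: 0.0683
grip_force: 0.0
```

```bash
python3 -c "
from h import *; go([.5094,.3595,.0],106.5); findlocks('wrist',[(.51,.36)],'w5')"
```

```text
t 20.65 tcp [0.5084 0.3579 0.1847] yawy 104.7 z [-0.003 -0.002 -1.   ] j [ 0.48  0.42  0.09  1.24 -0.    0.23] gap 0.0683
shift [ -2.    1.4 184.7]
turn -0.032
wrist lock [0.5084 0.3599 0.2942] yaw y deg 106.9 score 769.0 1342 ztop [0.0146 0.0214 0.0225]
```

Call:
arm_command --moves '[0.6, -1, 1.5, 50, 0, 0, -0.03, 0.6, 0, 0, 60, 0, 0, 0, 0.6, 0, 0, 45, 0, 0, 0, 0.6, 0, 0, 18, 0, 0, 0, 0.6, 0, 0, 5, 0, 0, 0, 0.6, 0, 0, 0, 0, 0, 0]'

```text
clock: 21.45
tcp_pos: [0.5112, 0.3603, 0.0101]
orientation: [0.001, -0.143, 0.99, 0.0]
wrist_force: [-0.3, 0.2, 0.7]
finger_gap: 0.0683
grip_force: 0.0
```

Call:
arm_command --moves '[0.6, 2, 0, 7, 0, 0, 0, 0.6, 0, 0, 1.5, 0, 0, 0, -1, 0, 0, 0, 0, 0, 0, -1, 0, 0, 0, 0, 0, 0, -1, 0, 0, 0, 0, 0, 0, -1, 0, 0, 0, 0, 0, 0]' --newtons 60

```text
clock: 22.2
tcp_pos: [0.509, 0.3598, 0.0019]
orientation: [0.001, -0.143, 0.99, 0.0]
wrist_force: [-1.1, 0.2, 7.2]
finger_gap: 0.0386
grip_force: 64.3
```

Call:
arm_command --moves '[-1, 0, 0, -15, 0, 0, 0, -1, 0, 0, -40, 0, 0, 0, -1, 0, 0, -50, 0, 0, 0, -1, 0, 0, -50, 0, 0, 0, -1, 0, 0, 0, 0, 0, 0.18, -1, 0, 0, 0, 0, 0, 0.18, -1, 0, 0, 0, 0, 0, 0.03, -1, 0, 0, 0, 0, 0, 0]'

```text
clock: 23.2
tcp_pos: [0.5079, 0.3591, 0.1552]
orientation: [-0.0, 0.05, 0.999, -0.0]
wrist_force: [-0.3, 0.5, -2.5]
finger_gap: 0.0387
grip_force: 60.9
```

```bash
python3 -c "
from h import *; go(pan(0,-.06,.15),84)"
```

```text
t 23.2 tcp [0.5079 0.3591 0.1552] yawy 84.2 z [-0. -0. -1.] j [ 0.49  0.43  0.04  1.17 -0.    0.59] gap 0.0387
shift [-114.1 -397.     5.3]
turn 0.004
```

Call:
arm_command --moves '[-1, -16.3, -56.6, 0, 0, 0, 0, -1, -16.3, -56.6, 0, 0, 0, 0, -1, -16.3, -56.6, 0, 0, 0, 0, -1, -16.3, -56.6, 0, 0, 0, 0, -1, -16.3, -56.6, 0, 0, 0, 0, -1, -16.3, -56.6, 0, 0, 0, 0, -1, -16.3, -56.6, 0, 0, 0, 0, -1, 0, 0, 0, 0, 0, 0]'

```text
clock: 24.2
tcp_pos: [0.5817, -0.051, 0.1551]
orientation: [0.0, 0.054, 0.999, -0.001]
wrist_force: [-0.1, 0.8, -1.6]
finger_gap: 0.0388
grip_force: 61.3
```

Call:
arm_command --moves '[-1, 0, 0, 45, 0, 0, 0, -1, 0, 0, 25, 0, 0, 0, -1, 0, 0, 10, 0, 0, 0, -1, 0, 0, 5, 0, 0, 0, -1, 0, 0, 0, 0, 0, 0]'

```text
clock: 24.82
tcp_pos: [0.5815, -0.0463, 0.071]
orientation: [0.001, 0.051, 0.999, -0.0]
wrist_force: [0.3, 0.2, -1.3]
finger_gap: 0.0388
grip_force: 61.2
```

Call:
arm_command --moves '[-1, 0, 0, 6, 0, 0, 0, -1, 0, 0, 2.5, 0, 0, 0, 0.5, 0, 0, 0, 0, 0, 0, 0.5, 0, 0, 0, 0, 0, 0, 0.5, 0, 0, -20, 0, 0, 0, 0.5, 0, 0, -50, 0, 0, 0, 0.5, 0, 0, -50, 0, 0, 0, -1, 0, 0, 0, 0, 0, 0]'

```text
clock: 25.82
tcp_pos: [0.584, -0.0473, 0.1868]
orientation: [0.005, 0.051, 0.999, -0.001]
wrist_force: [0.8, -0.5, -0.4]
finger_gap: 0.0471
grip_force: 0.0
```

```bash
python3 -c "
from h import *
im,d=read_camera('top'); cv2.imwrite('pics/t6.png',cv2.resize(im[90:340,130:530],None,fx=1.5,fy=1.5)); go(scale(-.118,.012,.085),84)"
```

```text
t 25.88 tcp [ 0.5826 -0.0469  0.1842] yawy 84.1 z [ 0.005 -0.001 -1.   ] j [-0.22  0.34 -0.03  1.2  -0.   -0.11] gap 0.0395
shift [159.5  71.5  98.3]
turn 0.002
```

View pics/t6.png

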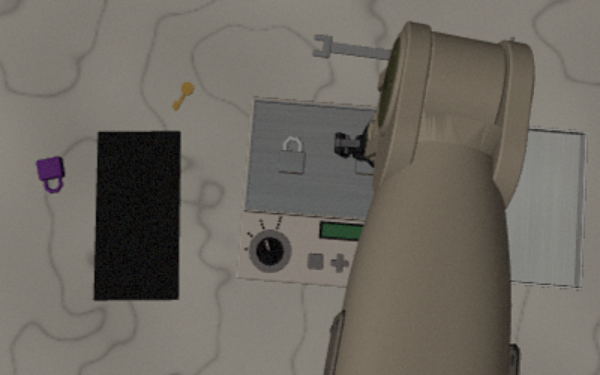

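One lock is on the pan at (291,160), the other is hidden under the arm, and the mat is empty. Next is the square key.

Call:
arm_command --moves '[-1, 40, 18, 5, 0, 0, 0, -1, 40, 18, 5, 0, 0, 0, -1, 40, 18, 5, 0, 0, 0, -1, 39.5, 17.5, 10, 0, 0, 0, -1, 0, 0, 45, 0, 0, 0, -1, 0, 0, 26, 0, 0, 0, -1, 0, 0, 0, 0, 0, 0]'

```text
clock: 26.75
tcp_pos: [0.4266, 0.0413, 0.0831]
orientation: [-0.003, 0.051, 0.999, 0.0]
wrist_force: [-0.5, -0.3, 0.3]
finger_gap: 0.0
grip_force: 0.0
```

```bash
python3 -c "
from h import *
print(findlocks('top',[(.5866,.0735),(.58,-.047)],'t7',z=.084,zlo=.072)); go(scale(-.118,.012,.051),84)"
```

```text
top lock [0.5863 0.0747 6.1725] yaw y deg 443.7 score 768.0 317 ztop [0.0768 0.0829 0.0858]
top lock [ 0.5824 -0.0446  6.1728] yaw y deg 443.7 score 767.0 325 ztop [0.0761 0.0828 0.0862]
[array([0.58634749, 0.07469334, 6.17248301]), array([ 0.58241197, -0.04457234,  6.17278881])]
t 26.8 tcp [0.4281 0.041  0.0846] yawy 84.1 z [-0.004  0.    -1.   ] j [-0.09  0.15 -0.55  0.88 -0.    0.01] gap 0.0003
shift [-3.9 -0.2 33.6]
turn 0.002
```

Call:
arm_command --moves '[-1, -1.5, 0, 20, 0, 0, 0, -1, 0, 0, 6, 0, 0, 0, -1, 0, 0, 5, 0, 0, 0, -1, 0, 0, 3, 0, 0, 0, -1, 0, 0, 2, 0, 0, 0, -1, 0, 0, 0, 0, 0, 0]'

```text
clock: 27.55
tcp_pos: [0.4315, 0.0407, 0.0517]
orientation: [0.001, 0.051, 0.999, -0.0]
wrist_force: [-5.4, 0.3, 18.4]
finger_gap: 0.0003
grip_force: 9.3
```

Call:
arm_command --moves '[-1, 0, 0, -15, 0, 0, 0, -1, 0, 0, -25, 0, 0, 0, -1, 0, -38, 0, 0, 0, 0, -1, 0, -38, 0, 0, 0, 0, -1, 0, -38, 0, 0, 0, 0, -1, 0, 0, 10, 0, 0, 0, -1, 0, 0, 0, 0, 0, 0]'

```text
clock: 28.42
tcp_pos: [0.4187, -0.0722, 0.0791]
orientation: [-0.001, 0.052, 0.999, 0.0]
wrist_force: [-0.3, 0.8, 0.3]
finger_gap: 0.0
grip_force: 0.0
```

```bash
python3 -c "
from h import *
go(scale(-.118,-.102,.051),84)"
```

```text
t 28.43 tcp [ 0.4187 -0.0722  0.0791] yawy 84.1 z [-0.001  0.001 -1.   ] j [-0.36  0.14 -0.58  0.86  0.   -0.26] gap 0.0
shift [-1.6 -0.7 28.1]
turn 0.001
```

Call:
arm_command --moves '[-1, 0, -1, 14, 0, 0, 0, -1, 0, 0, 6, 0, 0, 0, -1, 0, 0, 5, 0, 0, 0, -1, 0, 0, 3, 0, 0, 0, -1, 0, 0, 1.5, 0, 0, 0, -1, 0, 0, 0, 0, 0, 0]'

```text
clock: 29.18
tcp_pos: [0.4189, -0.0729, 0.0517]
orientation: [-0.0, 0.051, 0.999, 0.0]
wrist_force: [-7.8, 4.1, 19.7]
finger_gap: -0.0
grip_force: 9.8
```

Call:
arm_command --moves '[-1, 0, 0, -15, 0, 0, 0, -1, 0, 0, -25, 0, 0, 0, -1, 0, 38, 0, 0, 0, 0, -1, 0, 38, 0, 0, 0, 0, -1, 0, 38, 0, 0, 0, 0, -1, 0, 0, 10, 0, 0, 0, -1, 0, 0, 0, 0, 0, 0]'

```text
clock: 30.05
tcp_pos: [0.4304, 0.0396, 0.0795]
orientation: [-0.001, 0.051, 0.999, -0.0]
wrist_force: [-0.7, -0.2, -0.6]
finger_gap: -0.0001
grip_force: 0.0
```

```bash
python3 -c "
from h import *
go(scale(-.118,.012,.051),84)"
```

```text
t 30.05 tcp [0.4304 0.0396 0.0795] yawy 84.1 z [-0.002 -0.    -1.   ] j [-0.09  0.15 -0.56  0.86 -0.    0.01] gap -0.0001
shift [-1.4  1.  28.5]
turn 0.003
```

Before the second square press I check that the locks are still on the pan, since one may have been knocked.

```bash
python3 -c "
from h import *
findlocks('top',[(.5866,.0735),(.58,-.047)],'t8',z=.084,zlo=.072)"
```

```text
top lock [0.5873 0.0742 6.1848] yaw y deg 444.4 score 764.0 318 ztop [0.0765 0.083  0.0859]
top lock [ 0.5815 -0.0451  6.1716] yaw y deg 443.6 score 758.0 326 ztop [0.0761 0.0825 0.0857]
```

Call:
arm_command --moves '[-1, 0, 0, 14, 0, 0, 0, -1, 0, 0, 6, 0, 0, 0, -1, 0, 0, 5, 0, 0, 0, -1, 0, 0, 3, 0, 0, 0, -1, 0, 0, 1.5, 0, 0, 0, -1, 0, 0, 0, 0, 0, 0]'

```text
clock: 30.85
tcp_pos: [0.4306, 0.0393, 0.0518]
orientation: [-0.0, 0.051, 0.999, -0.001]
wrist_force: [-6.0, -2.2, 14.1]
finger_gap: -0.0
grip_force: 7.1
```

Call:
arm_command --moves '[-1, 0, 0, -15, 0, 0, 0, -1, 0, 0, -45, 0, 0, 0, 0.5, 0, 0, -45, 0, 0, 0, 0.5, -35, -25, -15, 0, 0, 0, 0.5, -45, -25, 0, 0, 0, 0, 0.5, -40, -20, 0, 0, 0, 0, 0.5, -20, 0, 0, 0, 0, 0, 0.5, 0, 0, 0, 0, 0, 0]'

```text
clock: 31.85
tcp_pos: [0.5642, -0.0447, 0.1701]
orientation: [0.0, 0.052, 0.999, 0.0]
wrist_force: [0.6, -0.4, -0.5]
finger_gap: 0.0641
grip_force: 0.0
```

```bash
python3 -c "
from h import *
p=findlocks('wrist',[(.5866,.0735),(.58,-.047)],'w9',z=.084,zlo=.072)[1]
go([p[0],p[1],.0625],np.degrees(p[2])+90)"
```

```text
wrist lock [ 0.5869  0.073  -0.1699] yaw y deg 80.3 score 769.0 2217 ztop [0.075  0.0822 0.0834]
wrist lock [ 0.5817 -0.0475 -0.0526] yaw y deg 87.0 score 769.0 2139 ztop [0.0753 0.0823 0.0834]
t 31.9 tcp [ 0.563  -0.0442  0.1702] yawy 84.1 z [-0.001  0.    -1.   ] j [-0.22  0.32 -0.1   1.16  0.   -0.12] gap 0.064
shift [-19.1  -1.4 107.7]
turn -0.05
```

Call:
arm_command --moves '[0.5, -18, -1.5, 40, 0, 0, 0, 0.5, 0, 0, 40, 0, 0, 0, 0.5, 0, 0, 18, 0, 0, 0, 0.5, 0, 0, 5, 0, 0, 0, 0.5, 0, 0, 0, 0, 0, 0]'

```text
clock: 32.52
tcp_pos: [0.5806, -0.0472, 0.0683]
orientation: [0.0, 0.051, 0.999, -0.0]
wrist_force: [0.3, 0.0, 0.8]
finger_gap: 0.0639
grip_force: 0.0
```

Call:
arm_command --moves '[0.5, 0, 0, 5, 0, 0, 0, -1, 0, 0, 0, 0, 0, 0, -1, 0, 0, 0, 0, 0, 0, -1, 0, 0, 0, 0, 0, 0, -1, 0, 0, -15, 0, 0, 0, -1, 0, 0, -45, 0, 0, 0, -1, 0, 0, -40, 0, 0, 0, -1, 0, 0, 0, 0, 0, 0]' --newtons 60

```text
clock: 33.52
tcp_pos: [0.5832, -0.0481, 0.167]
orientation: [0.004, 0.051, 0.999, -0.001]
wrist_force: [-0.1, -0.2, -2.3]
finger_gap: 0.0386
grip_force: 61.4
```

```bash
python3 -c "
from h import *
T=np.array([[ 0.6442,-0.2568],[ 0.6271,-0.4095],[ 0.3775,-0.3864],[ 0.394,-0.2277]]); c=T.mean(0); x=(T[0]+T[1]-T[2]-T[3]);x/=np.linalg.norm(x); print(c,x)
np.savez('tray.npz',c=c,x=x)
for s in(-.06,.06): print(c+s*x)
go(np.r_[c+.05*x,.15])"
```

```text
[ 0.5107 -0.3201] [ 0.99459018 -0.10387677]
[ 0.45102459 -0.31386739]
[ 0.57037541 -0.32633261]
t 33.52 tcp [ 0.5832 -0.0481  0.167 ] yawy 84.1 z [ 0.007 -0.002 -1.   ] j [-0.22  0.35 -0.06  1.15 -0.   -0.12] gap 0.0386
shift [  -5.6 -278.1   17.3]
```

Call:
arm_command --moves '[-1, -0.8, -56, 0, 0, 0, 0, -1, -0.8, -56, 0, 0, 0, 0, -1, -0.8, -56, 0, 0, 0, 0, -1, -0.8, -56, 0, 0, 0, 0, -1, -0.8, -56, 0, 0, 0, 0, -1, 0, 0, 40, 0, 0, 0, -1, 0, 0, 40, 0, 0, 0, -1, 0, 0, 0, 0, 0, 0]'

```text
clock: 34.52
tcp_pos: [0.5525, -0.3242, 0.0778]
orientation: [-0.004, 0.052, 0.999, 0.003]
wrist_force: [-1.3, 0.5, -1.5]
finger_gap: 0.0386
grip_force: 61.4
```

```bash
python3 -c "
from h import *
t=np.load('tray.npz'); go(np.r_[t['c']+.05*t['x'],.005])"
```

```text
t 34.52 tcp [ 0.5525 -0.3242  0.0778] yawy 84.1 z [-0.008  0.006 -1.   ] j [-0.66  0.53 -0.01  1.04 -0.   -0.55] gap 0.0386
shift [-8.7 -0.7 72.7]
```

Call:
arm_command --moves '[-1, -5, 0, 40, 0, 0, 0, -1, 0, 0, 20, 0, 0, 0, -1, 0, 0, 6, 0, 0, 0, -1, 0, 0, 0, 0, 0, 0]'

```text
clock: 35.02
tcp_pos: [0.5616, -0.3272, 0.0178]
orientation: [0.0, 0.051, 0.999, -0.0]
wrist_force: [-0.7, -0.3, -1.4]
finger_gap: 0.0386
grip_force: 61.5
```

Call:
arm_command --moves '[-1, 0, 0, 8, 0, 0, 0, -1, 0, 0, 5, 0, 0, 0, -1, 0, 0, 0, 0, 0, 0]'

```text
clock: 35.4
tcp_pos: [0.5611, -0.3271, 0.0038]
orientation: [0.0, 0.051, 0.999, -0.0]
wrist_force: [0.9, -0.1, -2.6]
finger_gap: 0.0385
grip_force: 61.7
```

Call:
arm_command --moves '[-1, 0, 0, 1, 0, 0, 0, 0.5, 0, 0, 0, 0, 0, 0, 0.5, 0, 0, 0, 0, 0, 0, 0.5, 0, 0, -20, 0, 0, 0, 0.5, 0, 0, -50, 0, 0, 0, 0.5, 0, 0, -50, 0, 0, 0, 0.5, 0, 0, -50, 0, 0, 0, 0.5, 0, 0, 0, 0, 0, 0]'

```text
clock: 36.4
tcp_pos: [0.5636, -0.3289, 0.1784]
orientation: [0.004, 0.051, 0.999, -0.003]
wrist_force: [-0.1, 0.1, -1.0]
finger_gap: 0.0639
grip_force: 0.0
```

```bash
python3 -c "
from h import *
findlocks('wrist',[(.5611,-.3271)],'w10',z=.024,zlo=.013,rr=.05)
p=findlocks('top',[(.587,.073)],'t10',z=.084,zlo=.072)[0]
go([.587,.0735,.17],83)"
```

```text
wrist lock [ 0.5609 -0.3268  6.2066] yaw y deg 445.6 score 772.0 1407 ztop [0.0156 0.0223 0.0235]
top lock [ 0.5609  0.0877 -0.0103] yaw y deg 89.4 score 776.0 319 ztop [0.0767 0.083  0.0859]
t 36.5 tcp [ 0.5614 -0.3272  0.1734] yawy 84.1 z [ 0.001 -0.001 -1.   ] j [-0.65  0.48  0.15  1.24 -0.   -0.55] gap 0.0642
shift [ 15.7 401.2   3. ]
turn 0.019
```

The first lock is in the tray. The second was knocked to (0.561,0.088) and is still on the pan, so I go there.

Call:
arm_command --moves '[0.5, 6, 59, 0, 0, 0, 0, 0.5, 6, 59, 0, 0, 0, 0, 0.5, 6, 59, 0, 0, 0, 0, 0.5, 6, 59, 0, 0, 0, 0, 0.5, 6, 59, 0, 0, 0, 0, 0.5, 6, 59, 0, 0, 0, 0, 0.5, 6, 58, 0, 0, 0, -0.09, 0.5, 0, 0, 0, 0, 0, 0]'

```text
clock: 37.5
tcp_pos: [0.5598, 0.091, 0.1706]
orientation: [-0.002, 0.003, 1.0, 0.0]
wrist_force: [-0.1, -0.7, -0.3]
finger_gap: 0.064
grip_force: 0.0
```

```bash
python3 -c "
from h import *
p=findlocks('wrist',[(.561,.088)],'w11',z=.084,zlo=.072)[0]
go([p[0],p[1],.0625],np.degrees(p[2])+90)"
```

```text
wrist lock [ 0.5605  0.0872 -0.0101] yaw y deg 89.4 score 784.0 2224 ztop [0.0756 0.0823 0.0834]
t 37.55 tcp [0.5601 0.089  0.1708] yawy 89.5 z [-0.003 -0.    -1.   ] j [ 0.02  0.32 -0.09  1.16 -0.    0.03] gap 0.0642
shift [ -0.7  -1.8 108.3]
turn 0.001
```

Call:
arm_command --moves '[0.5, 0, -1, 40, 0, 0, 0, 0.5, 0, 0, 40, 0, 0, 0, 0.5, 0, 0, 19, 0, 0, 0, 0.5, 0, 0, 8, 0, 0, 0, 0.5, 0, 0, 0, 0, 0, 0]'

```text
clock: 38.17
tcp_pos: [0.5612, 0.0851, 0.0651]
orientation: [-0.001, 0.007, 1.0, -0.0]
wrist_force: [0.4, -0.0, -0.7]
finger_gap: 0.0639
grip_force: 0.0
```

Call:
arm_command --moves '[0.5, 0, 0, 1, 0, 0, 0, -1, 0, 0, 0, 0, 0, 0, -1, 0, 0, 0, 0, 0, 0, -1, 0, 0, 0, 0, 0, 0, -1, 0, 0, -15, 0, 0, 0, -1, 0, 0, -45, 0, 0, 0, -1, 0, 0, -40, 0, 0, 0.09, -1, 0, 0, 0, 0, 0, 0]' --newtons 60

```text
clock: 39.17
tcp_pos: [0.5639, 0.0863, 0.1691]
orientation: [0.004, 0.051, 0.999, 0.0]
wrist_force: [0.6, -0.2, -1.8]
finger_gap: 0.0389
grip_force: 60.4
```

```bash
python3 -c "
from h import *
t=np.load('tray.npz'); go(np.r_[t['c']-.06*t['x'],.15],84)"
```

```text
t 39.17 tcp [0.5639 0.0863 0.1691] yawy 84.1 z [ 0.007  0.    -1.   ] j [ 0.01  0.32 -0.09  1.15 -0.    0.11] gap 0.0389
shift [  71.4 -409.7   18.3]
turn 0.002
```

Call:
arm_command --moves '[-1, 10.2, -58.6, 0, 0, 0, 0, -1, 10.2, -58.6, 0, 0, 0, 0, -1, 10.2, -58.6, 0, 0, 0, 0, -1, 10.2, -58.6, 0, 0, 0, 0, -1, 10.2, -58.6, 0, 0, 0, 0, -1, 10.2, -58.6, 0, 0, 0, 0, -1, 10.2, -58.6, 0, 0, 0, 0, -1, 0, 0, 0, 0, 0, 0]'

```text
clock: 40.17
tcp_pos: [0.4468, -0.3182, 0.1638]
orientation: [-0.001, 0.054, 0.999, -0.0]
wrist_force: [-1.2, 0.7, -1.8]
finger_gap: 0.0388
grip_force: 60.6
```

Call:
arm_command --moves '[-1, 0, 0, 50, 0, 0, 0, -1, 0, 0, 50, 0, 0, 0, -1, 0, 0, 35, 0, 0, 0, -1, 0, 0, 15, 0, 0, 0, -1, 0, 0, 0, 0, 0, 0]'

```text
clock: 40.8
tcp_pos: [0.448, -0.3134, 0.014]
orientation: [-0.001, 0.051, 0.999, 0.001]
wrist_force: [-0.2, -0.0, -0.1]
finger_gap: 0.0385
grip_force: 60.6
```

Call:
arm_command --moves '[-1, 0, 0, 7, 0, 0, 0, -1, 0, 0, 2, 0, 0, 0, -1, 0, 0, 0, 0, 0, 0]'

```text
clock: 41.18
tcp_pos: [0.4488, -0.3149, 0.0064]
orientation: [0.0, 0.051, 0.999, -0.0]
wrist_force: [0.2, -0.3, -1.0]
finger_gap: 0.0386
grip_force: 60.6
```

Call:
arm_command --moves '[-1, 0, 0, 2.5, 0, 0, 0, 0.5, 0, 0, 0, 0, 0, 0, 0.5, 0, 0, 0, 0, 0, 0, 0.5, 0, 0, -20, 0, 0, 0, 0.5, 0, 0, -50, 0, 0, 0, 0.5, 0, 0, -50, 0, 0, 0, 0.5, 0, 0, -60, 0, 0, 0, 0.5, 0, 0, 0, 0, 0, 0]'

```text
clock: 42.18
tcp_pos: [0.451, -0.317, 0.1888]
orientation: [0.004, 0.051, 0.999, -0.003]
wrist_force: [0.7, -0.5, -0.5]
finger_gap: 0.0638
grip_force: 0.0
```

```bash
python3 -c "
from h import *
findlocks('wrist',[(.5611,-.3271),(.45,-.314)],'w12',z=.024,zlo=.013,rr=.05)
go([.4485,.1108,.22],103.6)"
```

```text
wrist lock [ 0.5607 -0.327   6.1598] yaw y deg 442.9 score 750.0 995 ztop [0.0152 0.0222 0.0234]
wrist lock [ 0.4481 -0.3143  6.1314] yaw y deg 441.3 score 770.0 1316 ztop [0.0158 0.0223 0.0235]
t 42.23 tcp [ 0.4498 -0.3159  0.1859] yawy 84.1 z [ 0.004 -0.004 -1.   ] j [-0.76  0.28 -0.12  1.17 -0.   -0.66] gap 0.0641
shift [ 44.9 424.1 -35.8]
turn -0.34
```

Both locks lie in the tray. Now back to the dial, with its bar at 13.6°.

Call:
arm_command --moves '[0, 6.4, 60.6, -5, 0, 0, 0, 0, 6.4, 60.6, -5, 0, 0, 0, 0, 6.4, 60.6, -5, 0, 0, 0, 0, 6.4, 60.6, -5, 0, 0, 0, 0, 6.4, 60.6, -5, 0, 0, 0, 0, 6.4, 60.6, -5, 0, 0, 0, 0, 6.4, 60.6, -5, 0, 0, -0.17, 0, 0, 0, 0, 0, 0, -0.17]'

```text
clock: 43.22
tcp_pos: [0.4461, 0.116, 0.2169]
orientation: [-0.001, -0.125, 0.992, 0.0]
wrist_force: [0.1, -0.8, -0.3]
finger_gap: 0.0428
grip_force: 0.0
```

Call:
arm_command --moves '[0, 0, 0, 0, 0, 0, 0, 0, 0, 0, 0, 0, 0, 0]'

```text
clock: 43.48
tcp_pos: [0.447, 0.1114, 0.2173]
orientation: [-0.001, -0.116, 0.993, -0.0]
wrist_force: [0.2, 0.3, 0.0]
finger_gap: 0.0428
grip_force: 0.0
```

```bash
python3 -c "
from h import *
go([.4485,.1108,.07],103.6)
c=cam('wrist'); im,d=read_camera('wrist'); P=cloud(c,d)
r=np.hypot(P[...,0]-.4485,P[...,1]-.1106)
m=(r<.04)&(P[...,2]>.084)&(P[...,2]<.1); print(m.sum(),rect(P[m][:,:2]))"
```

```text
t 43.48 tcp [0.447  0.1114 0.2173] yawy 103.4 z [-0.002 -0.    -1.   ] j [ 0.07  0.1  -0.26  1.22 -0.   -0.16] gap 0.0428
shift [ -1.6  -1.  147.3]
turn -0.004
584 (array([0.44850735, 0.11073402]), array([41.01424408, 13.79356098]), 13.427287101745605)
```

Call:
arm_command --moves '[0, -1, -1, 40, 0, 0, 0, 0, 0, 0, 50, 0, 0, 0, 0, 0, 0, 38, 0, 0, 0, 0, 0, 0, 13, 0, 0, 0, 0, 0, 0, 5, 0, 0, 0, -1, 0, 0, 0, 0, 0, 0, -1, 0, 0, 0, 0, 0, 0, -1, 0, 0, 0, 0, 0, 0]' --newtons 30

```text
clock: 44.52
tcp_pos: [0.4499, 0.111, 0.0736]
orientation: [0.001, -0.118, 0.993, -0.001]
wrist_force: [0.3, -2.3, 5.8]
finger_gap: 0.0134
grip_force: 32.4
```

Call:
arm_command --moves '[-1, 0, 0, 0, 0, 0, -0.174, -1, 0, 0, 0, 0, 0, -0.174, -1, 0, 0, 0, 0, 0, -0.174, -1, 0, 0, 0, 0, 0, -0.174, -1, 0, 0, 0, 0, 0, -0.174, -1, 0, 0, 0, 0, 0, -0.174, -1, 0, 0, 0, 0, 0, -0.174, -1, 0, 0, 0, 0, 0, 0]'

```text
clock: 45.52
tcp_pos: [0.45, 0.111, 0.0737]
orientation: [0.001, -0.666, 0.746, -0.001]
wrist_force: [-0.7, -2.0, 6.2]
finger_gap: 0.0134
grip_force: 32.5
```

Call:
arm_command --moves '[-1, 0, 0, 0, 0, 0, 0, -1, 0, 0, 0, 0, 0, 0, 0, 0, 0, 0, 0, 0, 0, 0, 0, 0, 0, 0, 0, 0, 0, 0, 0, -30, 0, 0, 0, 0, 0, 0, -50, 0, 0, 0, 0, 0, 0, -60, 0, 0, 0, 0, 0, 0, 0, 0, 0, 0]'

```text
clock: 46.52
tcp_pos: [0.4515, 0.1117, 0.2169]
orientation: [0.004, -0.665, 0.747, -0.003]
wrist_force: [0.5, -0.3, -0.4]
finger_gap: 0.0427
grip_force: 0.0
```

```bash
python3 -c "
from h import *
c=cam('wrist'); im,d=read_camera('wrist'); P=cloud(c,d)
r=np.hypot(P[...,0]-.4485,P[...,1]-.1106)
m=(r<.04)&(P[...,2]>.084)&(P[...,2]<.1); print(m.sum(),rect(P[m][:,:2]))
findlocks('top',[(.5611,-.3271),(.45,-.314)],'t13',z=.024,zlo=.013,rr=.05)
im=cv2.imread('pics/t13.png'); cv2.imwrite('pics/t13c.png',cv2.resize(im[90:340,130:530],None,fx=1.5,fy=1.5))"
```

```text
596 (array([0.44865802, 0.11053329]), array([41.03443146, 13.82567978]), 83.66358947753906)
top lock [ 0.5616 -0.3238  6.1364] yaw y deg 441.6 score 741.0 303 ztop [0.0158 0.022  0.025 ]
top lock [ 0.4483 -0.3123  6.1589] yaw y deg 442.9 score 726.0 303 ztop [0.0156 0.0225 0.0258]
```

View pics/t13c.png

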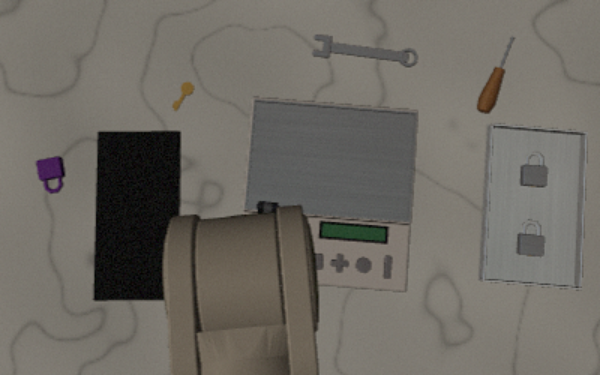

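Both locks are in the tray at (534,170) and (531,240), the dial bar at 83.7° is about 0 rad, and the bystanders have not moved.

```bash
python3 -c "
from workcell import *; print(hand_in())"
```

```text
the job is handed in; nothing more can be done
None
```

I finished the whole sequence and handed the job in at about 47 s on the robot's clock. At hand-in both padlocks were in the tray, the dial was back at the one-dot mark, and the cross key was never pressed. The hand-in gave no verdict.

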